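# Close the denture flask and put the nut driver that fits on its lock nut

## Task

Close the open denture flask: lower its loose cover over the two locating pins, red mark to red mark, until it lies flush, and only then let go of it. Then fit a nut driver to the brass lock nut in the flask's boss: which of the three fits is not known, so try them, stand any that does not fit back upright on the socket rail, and finish still gripping the right one, fully seated and upright on the nut, ready to tighten. Leave the other things on the bench where they are.

Things in the scene. Friction and masses are not known exactly. Their poses are not given: they have to be found in the camera images.
- flask: Fixed lower half of a denture flask: bare aluminium block 84 mm (x) by 104 mm (y), 30 mm high, white plaster face with a pink arch. Origin under its centre, z up. At its -y end are a red mark and a round lock boss (48 mm diameter, 32 mm high, axis at y = -80 mm). The two closed flasks farther back are not part of the job.
- flask_centre (a point): Centre of the flask's top face, 30 mm above the bench, axes as flask. Two steel locating pins (15 mm tall, 8 mm in diameter at the foot, the upper 9 mm tapering to 4 mm) stand on this face at (x, y) = (+28, +38) and (-28, -30) mm.
- flask_mark (a point): Red mark of the flask: middle of the -y edge of its top face (0, -52, 0 mm from flask_centre).
- nut_seat (a point): Centre of the floor of the well in the flask's boss, 18 mm above the bench, axes as flask. A brass hex lock nut 8 mm high (top 2 mm chamfered) stands here, flats facing +x, -x and every 60 degrees; it works the lock cam and is stiff (turns above 0.4 N m). It is 10, 14 or 18 mm across flats; which one changes from start to start. The well is only wide enough for the driver of that size.
- boss_rim (a point): Centre of the boss rim, straight above the nut: 14 mm above nut_seat, 6 mm above the nut's top. A driver that fits goes down until its mouth is at nut_seat; one too small stops on top of the nut, 7 to 8 mm higher than that; one too large stops on this rim, 14 mm higher.
- cover_rib (a point): Centre of the lifting rib on the loose flask cover (aluminium plate 84 x 104 x 16 mm, 0.4 to 0.7 kg, lying underside down). Rib: 12 mm thick (x), 66 mm long (y), 28 mm high on the plate's top face; this point is 30 mm above the underside. z up. 10 mm holes at (x, y) = (+28, +38), (-28, -30) mm: it fits one way only, axes along the flask's, this point then 30 mm above flask_centre.
- cover_mark (a point): Red mark of the cover: middle of the -y edge of its underside (0, -52, -30 mm from cover_rib). It goes to flask_mark.
- rail: Fixed dark steel socket rail, 185 x 44 x 16 mm, origin under its centre, long along its x. Three posts (7 mm diameter, 14 mm tall, on its top face) at x = -60, 0 and +60 mm; one nut driver stands mouth down over each, in any order.
- driver_s_grip (a point): Centre of the yellow hexagonal grip (22 mm across flats, 36 mm tall) of the 10 mm nut driver, 80 mm long, 0.11 kg. Below is a hexagonal steel tube, 18 mm across its outside flats, hollow 12 mm across flats and 24 mm deep, open at the foot. This point is on the axis, 62 mm above the mouth. z up the axis; flats of grip and hollow face along x and every 60 degrees from it.
- driver_m_grip (a point): Centre of the blue hexagonal grip (22 mm across flats, 36 mm tall) of the 14 mm nut driver, 80 mm long, 0.11 kg. Below is a hexagonal steel tube, 25 mm across its outside flats, hollow 16 mm across flats and 24 mm deep, open at the foot. This point is on the axis, 62 mm above the mouth. z up the axis; flats of grip and hollow face along x and every 60 degrees from it.
- driver_l_grip (a point): Centre of the red hexagonal grip (22 mm across flats, 36 mm tall) of the 18 mm nut driver, 80 mm long, 0.11 kg. Below is a hexagonal steel tube, 32 mm across its outside flats, hollow 20 mm across flats and 24 mm deep, open at the foot. This point is on the axis, 62 mm above the mouth. z up the axis; flats of grip and hollow face along x and every 60 degrees from it.
- pink_jar: Closed pink jar with white lid, 60 mm diameter, 78 mm tall; origin under its centre. A bystander: leave it alone.
- white_jar: Closed white jar with black lid, 60 mm diameter, 82 mm tall; origin under its centre. A bystander: leave it alone.
- amber_bottle: Amber bottle with black cap, 34 mm diameter, 85 mm tall; origin under its centre. A bystander: leave it alone.
- dose_cup: Small clear plastic cup, 38 mm wide and tall; origin under its centre. A bystander: leave it alone.
- denture: Pink denture with ivory teeth, a horseshoe about 50 x 65 x 19 mm; origin under its centre. A bystander: leave it alone.
- cast: Reddish stone cast with ivory teeth, 60 x 66 x 30 mm; origin under its centre. A bystander: leave it alone.
- spatula: Steel mixing spatula lying flat, 170 mm long; origin about its middle, long along x. A bystander: leave it alone.
Things that resemble listed ones, but are neither listed nor needed, are in the scene too. Leave any turquoise look-alike of the part that bears driver_s_grip alone.

How it is judged (in metres and radians):
On the way, in this order (a step that is already met when the one before it is completed fails the run):
1. the cover lies flush on the flask over its pins, mark to mark, and is let go (z of cover_rib in the frame of flask_centre below 0.0325 m and horizontal distance between cover_rib and flask_centre below 0.004 m and horizontal distance between cover_mark and flask_mark below 0.005 m and angle between cover_rib's own z axis and vertical below 0.03 rad and contact force between cover and the fingers below 0.1 N), for 0.2 s.
2. a nut driver is held fully seated on the lock nut, the other two standing on the rail ((((z of driver_s_grip in the frame of nut_seat between 0.055 and 0.0655 m and horizontal distance between driver_s_grip and nut_seat below 0.005 m and angle between driver_s_grip's own z axis and vertical below 0.07 rad and contact force between driver_s and the fingers above 2 N) and (z of driver_m_grip in the frame of rail between 0.074 and 0.082 m and angle between driver_m_grip's own z axis and vertical below 0.07 rad and y of driver_m_grip in the frame of rail between -0.016 and 0.016 m and x of driver_m_grip in the frame of rail between -0.085 and 0.085 m and contact force between driver_m and the fingers below 0.1 N) and (z of driver_l_grip in the frame of rail between 0.074 and 0.082 m and angle between driver_l_grip's own z axis and vertical below 0.07 rad and y of driver_l_grip in the frame of rail between -0.016 and 0.016 m and x of driver_l_grip in the frame of rail between -0.085 and 0.085 m and contact force between driver_l and the fingers below 0.1 N)) or ((z of driver_m_grip in the frame of nut_seat between 0.055 and 0.0655 m and horizontal distance between driver_m_grip and nut_seat below 0.005 m and angle between driver_m_grip's own z axis and vertical below 0.07 rad and contact force between driver_m and the fingers above 2 N) and (z of driver_s_grip in the frame of rail between 0.074 and 0.082 m and angle between driver_s_grip's own z axis and vertical below 0.07 rad and y of driver_s_grip in the frame of rail between -0.016 and 0.016 m and x of driver_s_grip in the frame of rail between -0.085 and 0.085 m and contact force between driver_s and the fingers below 0.1 N) and (z of driver_l_grip in the frame of rail between 0.074 and 0.082 m and angle between driver_l_grip's own z axis and vertical below 0.07 rad and y of driver_l_grip in the frame of rail between -0.016 and 0.016 m and x of driver_l_grip in the frame of rail between -0.085 and 0.085 m and contact force between driver_l and the fingers below 0.1 N)) or ((z of driver_l_grip in the frame of nut_seat between 0.055 and 0.0655 m and horizontal distance between driver_l_grip and nut_seat below 0.005 m and angle between driver_l_grip's own z axis and vertical below 0.07 rad and contact force between driver_l and the fingers above 2 N) and (z of driver_s_grip in the frame of rail between 0.074 and 0.082 m and angle between driver_s_grip's own z axis and vertical below 0.07 rad and y of driver_s_grip in the frame of rail between -0.016 and 0.016 m and x of driver_s_grip in the frame of rail between -0.085 and 0.085 m and contact force between driver_s and the fingers below 0.1 N) and (z of driver_m_grip in the frame of rail between 0.074 and 0.082 m and angle between driver_m_grip's own z axis and vertical below 0.07 rad and y of driver_m_grip in the frame of rail between -0.016 and 0.016 m and x of driver_m_grip in the frame of rail between -0.085 and 0.085 m and contact force between driver_m and the fingers below 0.1 N)))), for 0.2 s.
At the end, for the whole second after the job is handed in: Cover flush on the flask (2.5 mm down, 4 mm sideways, marks within 5 mm). The fitting driver gripped (over 2 N), within 3.5 mm of fully seated on the nut, 5 mm of its axis, 4 degrees of upright. The other two drivers upright on the rail, not touched (z of cover_rib in the frame of flask_centre below 0.0325 m and horizontal distance between cover_rib and flask_centre below 0.004 m and horizontal distance between cover_mark and flask_mark below 0.005 m and angle between cover_rib's own z axis and vertical below 0.03 rad and (((z of driver_s_grip in the frame of nut_seat between 0.055 and 0.0655 m and horizontal distance between driver_s_grip and nut_seat below 0.005 m and angle between driver_s_grip's own z axis and vertical below 0.07 rad and contact force between driver_s and the fingers above 2 N) and (z of driver_m_grip in the frame of rail between 0.074 and 0.082 m and angle between driver_m_grip's own z axis and vertical below 0.07 rad and y of driver_m_grip in the frame of rail between -0.016 and 0.016 m and x of driver_m_grip in the frame of rail between -0.085 and 0.085 m and contact force between driver_m and the fingers below 0.1 N) and (z of driver_l_grip in the frame of rail between 0.074 and 0.082 m and angle between driver_l_grip's own z axis and vertical below 0.07 rad and y of driver_l_grip in the frame of rail between -0.016 and 0.016 m and x of driver_l_grip in the frame of rail between -0.085 and 0.085 m and contact force between driver_l and the fingers below 0.1 N)) or ((z of driver_m_grip in the frame of nut_seat between 0.055 and 0.0655 m and horizontal distance between driver_m_grip and nut_seat below 0.005 m and angle between driver_m_grip's own z axis and vertical below 0.07 rad and contact force between driver_m and the fingers above 2 N) and (z of driver_s_grip in the frame of rail between 0.074 and 0.082 m and angle between driver_s_grip's own z axis and vertical below 0.07 rad and y of driver_s_grip in the frame of rail between -0.016 and 0.016 m and x of driver_s_grip in the frame of rail between -0.085 and 0.085 m and contact force between driver_s and the fingers below 0.1 N) and (z of driver_l_grip in the frame of rail between 0.074 and 0.082 m and angle between driver_l_grip's own z axis and vertical below 0.07 rad and y of driver_l_grip in the frame of rail between -0.016 and 0.016 m and x of driver_l_grip in the frame of rail between -0.085 and 0.085 m and contact force between driver_l and the fingers below 0.1 N)) or ((z of driver_l_grip in the frame of nut_seat between 0.055 and 0.0655 m and horizontal distance between driver_l_grip and nut_seat below 0.005 m and angle between driver_l_grip's own z axis and vertical below 0.07 rad and contact force between driver_l and the fingers above 2 N) and (z of driver_s_grip in the frame of rail between 0.074 and 0.082 m and angle between driver_s_grip's own z axis and vertical below 0.07 rad and y of driver_s_grip in the frame of rail between -0.016 and 0.016 m and x of driver_s_grip in the frame of rail between -0.085 and 0.085 m and contact force between driver_s and the fingers below 0.1 N) and (z of driver_m_grip in the frame of rail between 0.074 and 0.082 m and angle between driver_m_grip's own z axis and vertical below 0.07 rad and y of driver_m_grip in the frame of rail between -0.016 and 0.016 m and x of driver_m_grip in the frame of rail between -0.085 and 0.085 m and contact force between driver_m and the fingers below 0.1 N)))); the arm keeps its last pose, push and grip.
It fails at once if the cover was let go above the flask before it was down (horizontal distance between cover_rib and flask_centre below 0.03 m and z of cover_rib in the frame of flask_centre above 0.038 m and contact force between cover and the fingers below 0.05 N).
It fails at once if another thing on the bench was disturbed (moved over 30 mm) (distance of any of pink_jar, white_jar, amber_bottle, dose_cup, denture, cast, spatula from where it was at the start of the episode above 0.03 m).
It also fails if it takes over 69 s, if anything falls off the work surface, if the arm or the gripper's body presses on something with over 40 N, if the wrist force passes 120 N, or if a joint passes its speed limit or range.

## Robot

A 7-joint arm with a two-finger parallel gripper is mounted at the origin on the work surface. World frame = base frame: x ahead of the robot, y to its left, z up, the work surface at z = 0. Lengths are in m, angles in degrees, forces in N, time in s.
With the tool pointing down it reaches from about 0.4 to 0.925 m from the base axis. Payload 5.6 kg.
Tool frame: the origin (TCP) lies midway between the tips of the shut fingers; the grasp point (between the pads) lies 19 mm behind it; z points along the fingers, y is the line along which they close (so a half turn about z gives the same grasp; the last joint's range is limited). The gripper opens to 85 mm and grips with 20 to 120 N. Pads are 22 mm wide; open, the fingers measure 114 mm over their backs; the gripper's body (76 mm by 85 mm) begins 54 mm behind the grasp point. The pads swing forward as they close: fully open they stand 13 mm farther back than shut.
Start: joints at [-65.89, 26.786, -0.665, 91.828, 0.344, 61.387, -3.226], TCP at [0.291, 0.581, 0.201] pointing down, gripper open.
Joint ranges: [-144.91, 144.91], [-17.63, 115.5], [-89.93, 88.59], [15.96, 139.68], [-74.01, 254.01], [8.47, 105.57], [-167.45, 167.45]. Speed limits (degrees/s): [147.25, 147.25, 180, 180, 180, 180, 180].

## Interface

Orientations are given as [roll, pitch, yaw] about the fixed x, y, z axes, in that order (R = Rz(yaw) Ry(pitch) Rx(roll)).
In Python, from station import r, viewer, spotter gives the robot as it stands.
- The arm moves only by the tool move_arm, never from a script. Its argument "plan" is one flat list of numbers, 6 for each row, row after row: the shift along the tool's x, y, z in units of 25 mm (1.0 is 25 mm), then the turn, a rotation vector about the tool's x, y, z in units of 6 degrees (1.0 is 6 degrees). A call has 1 to 12 rows; each row is the pose to reach, as a shift and turn from the pose commanded when the call began, along the tool's axes at that moment; what a row does not reach only later rows make up. A row lasts 1/12 s, in which the tool goes at most 41.7 mm and 7.16 degrees, less where a joint would pass 70% of its speed; a pose out of reach is approached as far as the arm can. A call with a gripper value outside its range is refused whole. "fingers" is the finger opening in mm, from 0 to 85.4, set as the call begins (left out, the last holds). The fingers move at their own pace and stop on an object; "squeeze" is the grip in N (left out, the last holds). Time passes only in rows, so rows that repeat a pose let the fingers close. It gives the time, the measured TCP pose, the force, the opening and the grip force at its end, in the units of the state.
- r.observe(): the state, without advancing time (a new reading comes with each control period).
- viewer.capture(name): name is "scene" or "top" or "wrist"; returns the picture (420x560x3 uint8, blue, green, red); there is no depth.
- viewer.calibration(name): a dict with "intrinsics" (3x3 intrinsics, pixels), "distortion" ([k1, k2, p1, p2, k3] as OpenCV has them; the pictures are not rectified), "pose" (4x4, takes a point from camera to world coordinates). Camera axes: x right, y down, z forward; pixel columns grow to the right and rows downward; lengths in m; the calibration is good to about 2 mm. A picture is of the moment at which its call begins: read the wrist's pose just before it. calibration takes no time and is no camera call; for the wrist camera it gives the pose at the moment of the call.
- r.hand_in(): hands the job in; it is judged then, once.
Trained networks look in the newest picture that a camera, given by its name, has taken for a name from the list of things; names that differ only in an ending like _2 or _b are one class to them, and where a whole thing is asked for, a point or a joint stands for the part that bears it (a point fixed in the world has none). Each returns a list of dicts, best first, with "p" (0 to 1); they miss things now and then, are a little off and sometimes report something else, mostly with a low value. They report only what shows in the picture. A call takes as long as a camera call. They do not tell look-alikes from the thing itself.
- spotter.find_in(name, camera): "xy" ([column, row] in pixels, amid what is visible of it).
- spotter.mark_of(name, camera): "xy" ([column, row] in pixels: a listed point, or the origin of a listed thing).
The state is a dict: "clock": time; "qpos": joint angles; "joint_vel": joint speeds; "joint_torque": joint torques, N m; "tcp_pos": TCP position; "orientation": TCP orientation; "ft_force": force on the tool from outside, world axes, zero at the start; "wrist_torque": the same for the moment, N m; "width": finger opening in m; "gripper_force": force on a finger pad.
Only numpy, scipy, OpenCV 4.12 (cv2) and the standard library are available. Lean on these libraries where they do the work, as an engineer would, in place of code of your own. Each camera call takes 0.05 s, during which the arm holds its last target. There are 200 camera calls.

## Working session

There is one attempt and no reset: what is moved stays moved. The work goes in short steps, Python scripts to look and compute and a tool call to move; the robot and the scene stay as the last step left them, time stands still between calls to the robot, and variables do not carry over. Pictures are saved under pics/ and viewed, at most 10 in all, crops included, and the job is handed in when it is done.

Besides the shell and the picture viewer there is one more tool, called after "Call:" as name(argument=value, ...) on one line, values as JSON. move_arm: Moves the arm, as the interface text tells. Its arguments: {"type":"object","properties":{"plan":{"type":"array"},"fingers":{"type":"number"},"squeeze":{"type":"number"}},"required":["plan"]}

```bash
mkdir -p pics; ls; cat > h.py <<'E'
import numpy as np, cv2
from station import r, viewer, spotter
from scipy.spatial.transform import Rotation as R
def ray(cam,xy,cal=None):
    c=cal or viewer.calibration(cam)
    u=cv2.undistortPoints(np.array([[xy]],float),np.array(c["intrinsics"]),np.array(c["distortion"]))[0,0]
    P=np.array(c["pose"]); d=P[:3,:3]@np.array([u[0],u[1],1]); return P[:3,3],d/np.linalg.norm(d)
def atz(cam,xy,z,cal=None):
    o,d=ray(cam,xy,cal); return o+d*(z-o[2])/d[2]
def proj(cam,p,cal=None):
    c=cal or viewer.calibration(cam); P=np.linalg.inv(np.array(c["pose"]))
    q=cv2.projectPoints(np.array(p,float).reshape(-1,1,3),cv2.Rodrigues(P[:3,:3])[0],P[:3,3],np.array(c["intrinsics"]),np.array(c["distortion"]))[0]
    return q[:,0]
def tri(obs):
    A=np.zeros((3,3));b=np.zeros(3)
    for o,d in obs:
        M=np.eye(3)-np.outer(d,d);A+=M;b+=M@o
    return np.linalg.solve(A,b)
def rel(target,yaw=None,rpy=None):
    """units of shift in tool axes from measured pose (and turn to rpy)"""
    s=r.observe(); T=R.from_euler('xyz',s["orientation"],degrees=True)
    sh=T.inv().apply(np.array(target)-s["tcp_pos"])/0.025
    out=[sh]
    if rpy is not None:
        out.append((T.inv()*R.from_euler('xyz',rpy,degrees=True)).as_rotvec(degrees=True)/6)
    return out
E
python3 - <<'E'
from h import *
s=r.observe(); print(s)
for c in("scene","top"):
    im=viewer.capture(c); cv2.imwrite(f"pics/{c}0.png",im)
    k=viewer.calibration(c); print(c,np.round(k["pose"],3).tolist(),np.round(k["intrinsics"],1).tolist())
    for n in ("flask_centre","flask_mark","nut_seat","boss_rim","cover_rib","cover_mark","rail","driver_s_grip","driver_m_grip","driver_l_grip"):
        print(n,[(np.round(q["xy"],1).tolist(),round(q["p"],2)) for q in spotter.mark_of(n,c)[:3]])
E
```

```text
pics
{'clock': 0.0, 'qpos': array([-65.88898409,  26.83704986,  -0.66625651,  91.88298477,
         0.34416648,  61.38778695,  -3.22532955]), 'joint_vel': array([-0.17986893,  0.08155587, -0.05225427, -0.03267637, -0.02473938,
       -0.00914937,  0.12326891]), 'joint_torque': array([ 2.70531573e-04, -5.32399893e+01,  2.20273167e-02, -2.51308519e+01,
        1.15188950e-02,  7.69299018e-03, -3.89367301e-06]), 'tcp_pos': array([0.29055381, 0.5807283 , 0.20001161]), 'orientation': array([-1.79894398e+02,  7.00519792e-03,  1.53423536e+02]), 'ft_force': array([-0.22033781, -0.2109158 ,  0.0414309 ]), 'wrist_torque': array([0.03657251, 0.03107646, 0.02611845]), 'gripper_force': 0.0, 'width': 0.08536019923507027}
scene [[0.262, 0.67, -0.695, 1.319], [0.965, -0.186, 0.185, -0.189], [-0.005, -0.719, -0.695, 0.843], [0.0, 0.0, 0.0, 1.0]] [[426.2, 0.0, 272.0], [0.0, 426.2, 210.8], [0.0, 0.0, 1.0]]
flask_centre [([272.4, 227.9], 0.88), ([363.6, 209.6], 0.16)]
flask_mark [([251.8, 229.8], 0.85)]
nut_seat [([245.3, 230.0], 0.81)]
boss_rim [([243.4, 229.3], 0.86), ([383.0, 170.9], 0.51)]
cover_rib
[... 313 characters left out ...]
3], [-1.0, -0.011, 0.025, -0.007], [-0.024, -0.124, -0.992, 1.005], [0.0, 0.0, 0.0, 1.0]] [[399.5, 0.0, 278.8], [0.0, 399.5, 204.9], [0.0, 0.0, 1.0]]
flask_centre [([277.2, 200.6], 0.65)]
flask_mark [([303.6, 202.8], 0.72), ([315.2, 205.7], 0.4)]
nut_seat [([311.5, 205.9], 0.66), ([393.4, 240.0], 0.31)]
boss_rim [([313.0, 206.8], 0.89), ([183.1, 197.3], 0.55)]
cover_rib [([174.9, 149.0], 0.67), ([181.7, 195.1], 0.59)]
cover_mark [([202.8, 195.6], 0.94)]
rail [([390.8, 214.8], 0.88)]
driver_s_grip [([394.1, 239.6], 0.72), ([406.8, 275.2], 0.62), ([281.2, 200.9], 0.29)]
driver_m_grip [([402.3, 185.6], 0.74)]
driver_l_grip [([399.6, 215.6], 0.75), ([391.3, 218.4], 0.61), ([174.1, 151.4], 0.26)]
```

```bash
python3 - <<'E'
import cv2
a=cv2.imread("pics/scene0.png"); b=cv2.imread("pics/top0.png")
cv2.imwrite("pics/a1.png",cv2.resize(a[130:330,100:460],(792,440),interpolation=cv2.INTER_CUBIC))
cv2.imwrite("pics/b1.png",cv2.resize(b[110:310,130:450],(800,500),interpolation=cv2.INTER_CUBIC))
E
```

```text
(no output)
```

View pics/a1.png

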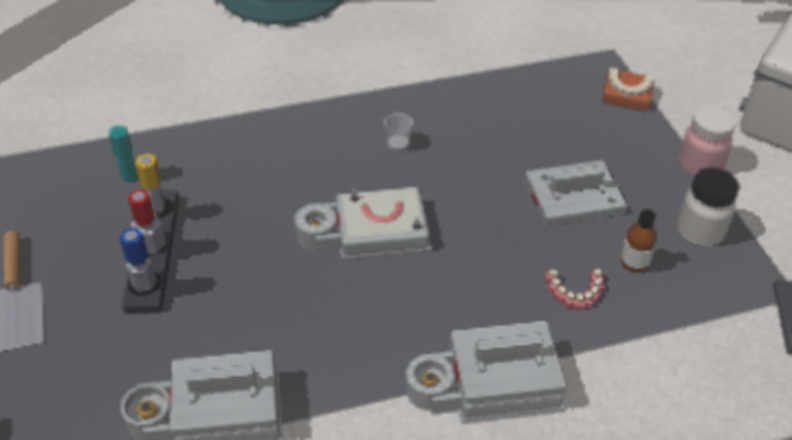

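View pics/b1.png

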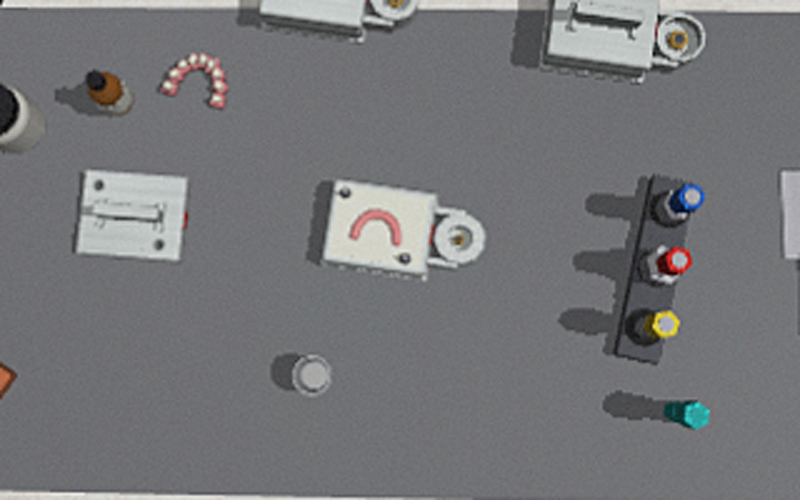

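Scene crop: the loose cover is at full-picture (362,209), the open flask at (272,228), and the rail drivers at blue (161,243), red (162,223) and yellow (168,207). 
Possible mix-ups: the covers of the two closed flasks, at scene (198,312) and (328,298), could pass for the loose cover at (362,209). The turquoise driver at (155,195) could pass for the yellow one at (168,207). I choose the loose cover, with its visible holes and no boss, and the yellow, red and blue drivers on the rail.

```bash
python3 - <<'E'
from h import *
S=dict(flask_centre=((272.4,227.9),(277.2,200.6),.03),flask_mark=((251.8,229.8),(303.6,202.8),.03),boss_rim=((243.4,229.3),(313,206.8),.032),
cover_rib=((362.6,208.9),(181.7,195.1),.03),cover_mark=((342.5,221.6),(202.8,195.6),0),rail=((169.4,243.8),(390.8,214.8),0),
s=((167.9,207.5),(394.1,239.6),.078),m=((161.1,242.8),(402.3,185.6),.078),l=((161.6,223),(399.6,215.6),.078))
for n,(a,b,z) in S.items():
    print(n,np.round(tri([ray("scene",a),ray("top",b)]),4),np.round(atz("scene",a,z),4),np.round(atz("top",b,z),4))
E
```

```text
flask_centre [0.5646 0.0173 0.0234] [0.5699 0.0108 0.03  ] [0.5647 0.022  0.03  ]
flask_mark [ 0.5603 -0.0429  0.028 ] [ 0.5622 -0.0432  0.03  ] [ 0.56  -0.043  0.03 ]
boss_rim [ 0.5511 -0.0649  0.0267] [ 0.5564 -0.0644  0.032 ] [ 0.5501 -0.0659  0.032 ]
cover_rib [0.5755 0.2606 0.0396] [0.5666 0.2698 0.03  ] [0.5759 0.2596 0.03  ]
cover_mark [0.578  0.21   0.0079] [0.5709 0.2119 0.    ] [0.5796 0.2134 0.    ]
rail [ 0.535  -0.2602  0.0099] [ 0.526  -0.2604  0.    ] [ 0.536  -0.2635  0.    ]
s [ 0.4709 -0.2476  0.0794] [ 0.4702 -0.2456  0.078 ] [ 0.4707 -0.25    0.078 ]
m [ 0.596  -0.2715  0.083 ] [ 0.5908 -0.273   0.078 ] [ 0.597  -0.2718  0.078 ]
l [ 0.526  -0.2648  0.08  ] [ 0.5234 -0.2664  0.078 ] [ 0.5263 -0.2639  0.078 ]
```

```bash
python3 - <<'E'
from h import *
T=np.array(viewer.calibration("wrist")["pose"]); s=r.observe()
Rt=R.from_euler('xyz',s["orientation"],degrees=True)
print(np.round(Rt.inv().as_matrix()@T[:3,:3],3), Rt.inv().apply(T[:3,3]-s["tcp_pos"]), np.round(viewer.calibration("wrist")["intrinsics"],1).tolist())
print(rel([0.573,0.262,0.22],rpy=[180,0,90]))
E
```

```text
[[-0.    -0.953 -0.302]
 [ 1.    -0.     0.001]
 [-0.001 -0.302  0.953]] [ 0.07755503  0.000213   -0.17375337] [[358.4, 0.0, 275.8], [0.0, 358.4, 214.1], [0.0, 0.0, 1.0]]
[array([-15.80842379,  -6.37267798,  -0.75940199]), array([5.77346540e-04, 3.34443569e-04, 1.05701518e+01])]
```

Call:
move_arm(plan=[-15.8, -6.4, -0.8, 0, 0, 10.6, -15.8, -6.4, -0.8, 0, 0, 10.6, -15.8, -6.4, -0.8, 0, 0, 10.6, -15.8, -6.4, -0.8, 0, 0, 10.6, -15.8, -6.4, -0.8, 0, 0, 10.6, -15.8, -6.4, -0.8, 0, 0, 10.6, -15.8, -6.4, -0.8, 0, 0, 10.6, -15.8, -6.4, -0.8, 0, 0, 10.6, -15.8, -6.4, -0.8, 0, 0, 10.6, -15.8, -6.4, -0.8, 0, 0, 10.6, -15.8, -6.4, -0.8, 0, 0, 10.6, -15.8, -6.4, -0.8, 0, 0, 10.6], fingers=85, squeeze=60)

```text
clock: 2.1
tcp_pos: [0.5754, 0.2567, 0.2214]
orientation: [179.9, 0.1, 89.4]
ft_force: [-0.4, -0.8, -0.0]
width: 0.0849
gripper_force: 0.0
```

```bash
python3 - <<'E'
from h import *
c=viewer.calibration("wrist"); im=viewer.capture("wrist"); cv2.imwrite("pics/w1.png",im)
for n,z in (("cover_rib",.03),("cover_mark",0.0)):
    for q in spotter.mark_of(n,"wrist")[:2]: print(n,np.round(q["xy"],1),round(q["p"],2),atz("wrist",q["xy"],z,c).round(4))
print(r.observe()["tcp_pos"],r.observe()["orientation"])
E
```

```text
cover_rib [278.6 172.9] 0.71 [0.5787 0.263  0.03  ]
cover_mark [270.7 209.4] 0.84 [0.5695 0.2147 0.    ]
cover_mark [107.2  15.6] 0.29 [0.4104 0.4173 0.    ]
[0.57139723 0.26318548 0.22072012] [-1.79939428e+02 -5.06430673e-02  8.99411068e+01]
```

View pics/w1.png

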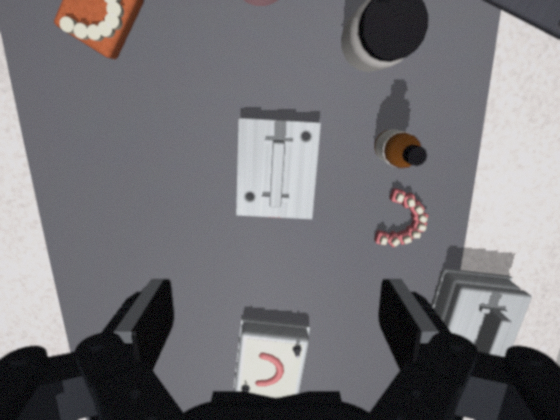

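Wrist view: the loose cover is centred at about (278,170), with its holes at (306,136) and (250,197), and the flask sits below it at (270,370). The hole pattern matches the description, so this is the right part.

```bash
cat >> h.py <<'E'
def blob(im,xy,rad=9,chan=None,thr=None):
    g=cv2.cvtColor(im,cv2.COLOR_BGR2GRAY).astype(float); x,y=map(int,np.round(xy))
    w=g[y-rad:y+rad+1,x-rad:x+rad+1]; m=np.clip(np.median(w)*0.75-w,0,None)
    yy,xx=np.mgrid[y-rad:y+rad+1,x-rad:x+rad+1]; return np.array([(m*xx).sum(),(m*yy).sum()])/m.sum()
def fit2(model,meas):
    """yaw(deg), translation so meas = R model + t"""
    m=np.array(model,float);q=np.array(meas)[:,:2]; mc,qc=m.mean(0),q.mean(0)
    a=m-mc;b=q-qc; th=np.arctan2((a[:,0]*b[:,1]-a[:,1]*b[:,0]).sum(),(a*b).sum())
    Rm=np.array([[np.cos(th),-np.sin(th)],[np.sin(th),np.cos(th)]]); t=qc-Rm@mc
    return np.degrees(th),t,np.linalg.norm(m@Rm.T+t-q,axis=1)
E
python3 - <<'E'
from h import *
c=viewer.calibration("wrist"); im=viewer.capture("wrist")
h1=blob(im,(306,136)); h2=blob(im,(250,197)); print(h1,h2)
P=[atz("wrist",p,.015,c) for p in (h1,h2)]; print(np.round(P,4),fit2([(.028,.038),(-.028,-.030)],P))
C=[atz("wrist",p,.016,c) for p in ((239,119),(321,121),(237,217),(313,219))]
print(np.round(C,4),fit2([(-.042,.052),(.042,.052),(-.042,-.052),(.042,-.052)],C))
print(r.observe()["tcp_pos"],r.observe()["orientation"])
E
```

```text
[309.32964542 137.24725673] [253.72015219 202.24422724]
[[0.606  0.3049 0.015 ]
 [0.5467 0.2347 0.015 ]] (np.float64(-0.7112126374612686), array([0.57630855, 0.26578786]), array([0.00187991, 0.00187991]))
[[0.5334 0.3234 0.016 ]
 [0.6174 0.3214 0.016 ]
 [0.5279 0.218  0.016 ]
 [0.6124 0.2156 0.016 ]] (np.float64(-2.3544106255889976), array([0.57277817, 0.26958905]), array([0.00051798, 0.00163162, 0.00158425, 0.00041342]))
[0.57112295 0.26365016 0.22075416] [-1.79938768e+02 -5.35020591e-02  9.00020143e+01]
```

```bash
python3 - <<'E'
from h import *
c=viewer.calibration("wrist"); im=viewer.capture("wrist"); cv2.imwrite("pics/w2.png",im)
g=cv2.cvtColor(im,cv2.COLOR_BGR2GRAY); 
_,b=cv2.threshold(g[100:240,215:345],130,255,0)
k,_=cv2.findContours(b,0,2); k=max(k,key=cv2.contourArea); q=cv2.approxPolyDP(cv2.convexHull(k),6,True)[:,0]+[215,100]
print(q.tolist()); P=np.array([atz("wrist",p,.016,c)[:2] for p in q.astype(float)]); print(P.round(4),P.mean(0))
cv2.imwrite("pics/w2c.png",cv2.resize(im[95:245,200:360],(800,750)[:2],interpolation=cv2.INTER_CUBIC)[:600])
E
```

```text
[[244, 125], [326, 131], [316, 226], [240, 222]]
[[0.5381 0.3179]
 [0.6226 0.3119]
 [0.6158 0.2079]
 [0.5308 0.2126]] [0.57682413 0.26254051]
```

View pics/w2c.png

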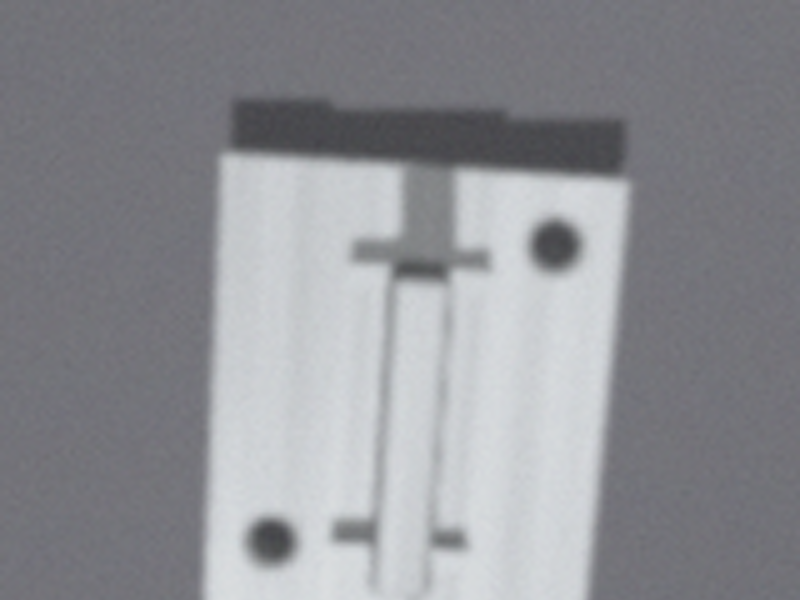

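Crop: the plate is yawed about −4°, with clean holes at (311,144) and (254,203). Its measured size of 85×105 mm matches the given one.

```bash
python3 - <<'E'
from h import *
P=[atz("wrist",p,.016) for p in ((311,144),(254.4,203.2))]
print(fit2([(.028,.038),(-.028,-.030)],P),r.observe()["tcp_pos"])
print(rel([.5765,.2625,.060],rpy=[180,0,86.2]),rel([.5765,.2625,.020],rpy=[180,0,86.2]))
E
```

```text
(np.float64(-3.685774254970787), array([0.57717717, 0.26248912]), array([1.68440966e-05, 1.68440966e-05])) [0.57108664 0.26369069 0.22076384]
[array([-0.05250601,  0.22271215,  6.43030449]), array([-0.0094316 , -0.00683155,  0.6364139 ])] [array([-0.05370244,  0.22425313,  8.0303033 ]), array([-0.0094316 , -0.00683155,  0.6364139 ])]
```

Call:
move_arm(plan=[-0.05, 0.24, 3.2, 0, 0, 0.62, -0.05, 0.24, 6.4, 0, 0, 0.62, -0.05, 0.24, 6.4, 0, 0, 0.62, -0.05, 0.24, 6.4, 0, 0, 0.62, -0.05, 0.24, 6.4, 0, 0, 0.62, -0.05, 0.24, 6.4, 0, 0, 0.62, -0.05, 0.24, 6.4, 0, 0, 0.62], fingers=50)

```text
clock: 2.93
tcp_pos: [0.5795, 0.2617, 0.0631]
orientation: [179.9, -0.1, 86.2]
ft_force: [-0.6, -0.6, -0.3]
width: 0.0499
gripper_force: 0.0
```

```bash
python3 - <<'E'
from h import *
im=viewer.capture("wrist"); cv2.imwrite("pics/w3.png",im)
print(r.observe()["tcp_pos"],r.observe()["orientation"]);print(rel([.577,.2625,.020],rpy=[180,0,86.3]))
E
```

```text
[0.58019723 0.26173423 0.06394006] [ 1.79772779e+02 -1.53309724e-01  8.61559511e+01]
[array([ 0.01728502, -0.13662422,  1.75712694]), array([ 0.03790229, -0.02550397, -0.02405876])]
```

Call:
move_arm(plan=[0.02, -0.13, 0.9, 0, 0, 0, 0.02, -0.13, 1.75, 0, 0, 0, 0.02, -0.13, 1.75, 0, 0, 0, 0.02, -0.13, 1.75, 0, 0, 0, 0.02, -0.13, 1.75, 0, 0, 0])

```text
clock: 3.4
tcp_pos: [0.577, 0.2617, 0.0198]
orientation: [179.8, -0.1, 86.1]
ft_force: [1.0, -0.6, 0.3]
width: 0.05
gripper_force: 0.0
```

Call:
move_arm(plan=[0, 0, 0, 0, 0, 0, 0, 0, 0, 0, 0, 0, 0, 0, 0, 0, 0, 0, 0, 0, 0, 0, 0, 0, 0, 0, 0, 0, 0, 0, 0, 0, 0, 0, 0, 0], fingers=0, squeeze=80)

```text
clock: 3.9
tcp_pos: [0.5753, 0.261, 0.0173]
orientation: [180.0, -0.0, 86.1]
ft_force: [0.1, -0.8, -0.4]
width: -0.0002
gripper_force: 0.0
```

```bash
python3 - <<'E'
from h import *
im=viewer.capture("wrist"); t=viewer.capture("scene"); o=r.observe();print(o["width"],o["gripper_force"],o["tcp_pos"],o["ft_force"])
cv2.imwrite("pics/v4.png",np.hstack([cv2.resize(im,(400,300)),cv2.resize(t[140:290,280:480],(400,300),interpolation=cv2.INTER_CUBIC)]))
E
```

```text
-0.00022095936213589612 0.0 [0.57526278 0.26092638 0.01720312] [-0.38100518  0.54743872 -0.25790008]
```

View pics/v4.png

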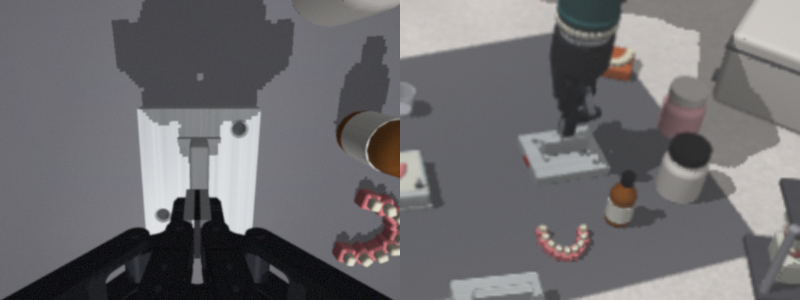

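The left half shows the fingers at the rib, around (197,215), and the right half shows the gripper over the cover. I can't tell whether the rib is between the fingers, so I'll zoom in.

```bash
python3 - <<'E'
from h import *
im=viewer.capture("wrist"); t=viewer.capture("scene")
cv2.imwrite("pics/v5.png",np.hstack([cv2.resize(im[180:420,180:380],(400,480),interpolation=cv2.INTER_CUBIC),cv2.resize(t[170:250,330:396],(396,480),interpolation=cv2.INTER_CUBIC)]))
E
```

```text
(no output)
```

View pics/v5.png

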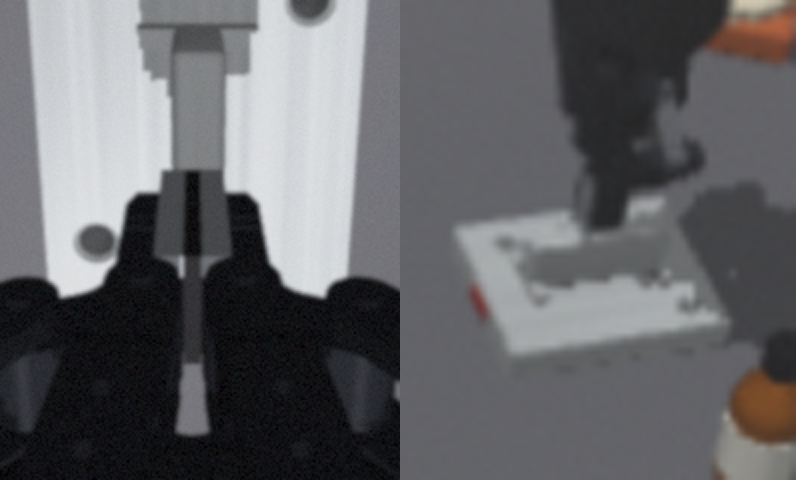

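```bash
python3 - <<'E'
from h import *
for p in ([.5753,.261,.017],[.5753,.261,.045],[.577,.2625,.044],[.577,.2625,.016]): print(p,proj("scene",p),proj("wrist",p))
o=r.observe();print(o["width"],o["gripper_force"],o["joint_torque"].round(1),o["qpos"].round(2))
E
```

```text
[0.5753, 0.261, 0.017] [[360.27060507 214.98428239]] [[276.08405453 254.82350882]]
[0.5753, 0.261, 0.045] [[361.69612341 207.65503618]] [[276.11005655 280.1065674 ]]
[0.577, 0.2625, 0.044] [[362.40543724 208.2355779 ]] [[279.6120471  275.88172295]]
[0.577, 0.2625, 0.016] [[360.96781439 215.55615676]] [[279.09432431 251.25135735]]
-0.00021050578908187402 0.0 [  0.  -56.2   5.1 -18.4   0.    0.   -0. ] [-39.14  38.61  16.   101.8  -14.99  41.68 -19.1 ]
```

```bash
python3 - <<'E'
from h import *
im=cv2.imread("pics/w3.png"); t=viewer.capture("top")
print(proj("top",[.577,.2625,.044]))
x,y=proj("top",[.577,.2625,.044])[0].astype(int)
cv2.imwrite("pics/v6.png",np.hstack([cv2.resize(im[150:420,130:430],(500,450),interpolation=cv2.INTER_CUBIC),cv2.resize(t[y-45:y+45,x-30:x+30],(300,450),interpolation=cv2.INTER_CUBIC)]))
E
```

```text
[[179.05309309 193.80227129]]
```

View pics/v6.png

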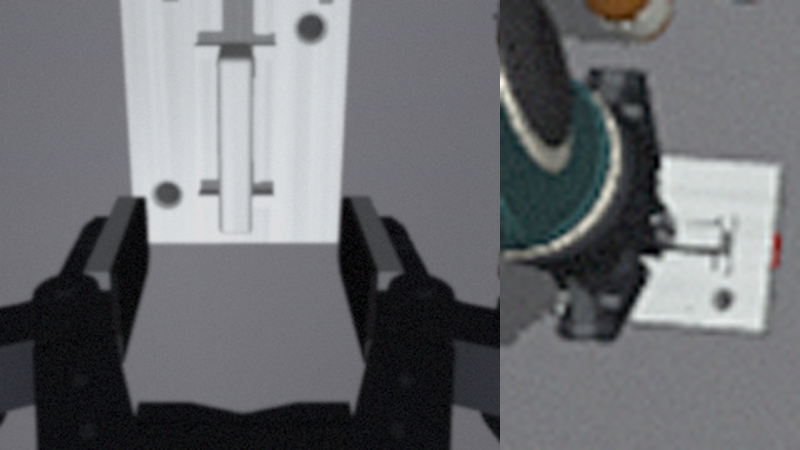

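The crop shows that the finger tips sit about 34–40 mm behind the reported TCP. The 50 mm gap spans about 118 px, which puts it at 152 mm depth instead of 189 mm. The fingers therefore closed just above the rib and nothing moved. I'll open and go lower in steps, checking the force.

Call:
move_arm(plan=[0, 0, 0, 0, 0, 0, 0.06, 0.07, 0, 0, 0, 0, 0.06, 0.07, 0, 0, 0, 0, 0.06, 0.07, 0.15, 0, 0, 0, 0.06, 0.07, 0.3, 0, 0, 0, 0.06, 0.07, 0.3, 0, 0, 0], fingers=50)

```text
clock: 4.65
tcp_pos: [0.5764, 0.262, 0.0087]
orientation: [-179.9, 0.0, 86.1]
ft_force: [-0.7, -0.4, -0.4]
width: 0.0502
gripper_force: 0.0
```

Call:
move_arm(plan=[0, 0.02, 0.2, 0, 0, 0, 0, 0.02, 0.4, 0, 0, 0, 0, 0.02, 0.6, 0, 0, 0, 0, 0.02, 0.8, 0, 0, 0, 0, 0.02, 0.8, 0, 0, 0])

```text
clock: 5.07
tcp_pos: [0.5767, 0.2618, -0.0117]
orientation: [-179.9, 0.1, 86.1]
ft_force: [0.1, -1.1, -0.3]
width: 0.0497
gripper_force: 0.0
```

Call:
move_arm(plan=[0, 0, 0, 0, 0, 0, 0, 0, 0, 0, 0, 0, 0, 0, 0, 0, 0, 0, 0, 0, 0, 0, 0, 0, 0, 0, 0, 0, 0, 0, 0, 0, 0, 0, 0, 0], fingers=0, squeeze=80)

```text
clock: 5.57
tcp_pos: [0.5777, 0.2624, -0.0098]
orientation: [180.0, -0.0, 86.1]
ft_force: [-2.5, -0.7, 4.3]
width: 0.0104
gripper_force: 80.1
```

Gripped: 80 N at 10 mm width. Next I lift and carry the cover to a viewpoint where the flask shows ahead of it.

Call:
move_arm(plan=[0, 0, -0.5, 0, 0, 0, 0, 0, -1.5, 0, 0, 0, 0, 0, -3, 0, 0, 0, 0, 0, -4.5, 0, 0, 0, -1, 0, -6, 0, 0, 0, -2.5, 0.1, -7.5, 0, 0, 0, -4, 0.2, -8.4, 0, 0, 0, -5.5, 0.3, -8.4, 0, 0, 0, -7, 0.4, -8.4, 0, 0, 0, -8.5, 0.45, -8.4, 0, 0, 0, -10, 0.48, -8.4, 0, 0, 0, -11.5, 0.48, -8.4, 0, 0, 0])

```text
clock: 6.57
tcp_pos: [0.5687, -0.0279, 0.1997]
orientation: [-179.9, 0.0, 86.0]
ft_force: [0.6, -0.1, -6.2]
width: 0.0099
gripper_force: 78.8
```

Call:
move_arm(plan=[-0.8, 0, 0, 0, 0, 0, -1.3, 0, 0, 0, 0, 0, -1.4, 0, 0, 0, 0, 0, -1.4, 0, 0, 0, 0, 0, -1.4, 0, 0, 0, 0, 0, -1.4, 0, 0, 0, 0, 0])

```text
clock: 7.07
tcp_pos: [0.5678, -0.0576, 0.1995]
orientation: [-180.0, -0.1, 86.3]
ft_force: [-0.1, 0.5, -4.8]
width: 0.0107
gripper_force: 78.8
```

```bash
python3 - <<'E'
from h import *
c=viewer.calibration("wrist"); o=r.observe(); im=viewer.capture("wrist"); cv2.imwrite("pics/w7.png",im)
print(o["tcp_pos"],o["orientation"],o["width"],o["gripper_force"],o["ft_force"],o["joint_vel"].round(1))
for p in ([.5646,.0173,.03],[.5927,.0554,.03],[.5367,-.0126,.03]): print(proj("wrist",p,c))
for n,z in (("flask_centre",.03),("flask_mark",0.03)):
    for q in spotter.mark_of(n,"wrist")[:2]: print(n,np.round(q["xy"],1),round(q["p"],2),atz("wrist",q["xy"],z,c).round(4))
cv2.imwrite("pics/w7c.png",cv2.resize(im[0:200,160:400],(720,600),interpolation=cv2.INTER_CUBIC))
E
```

```text
[ 0.567847   -0.05756354  0.19945754] [-1.79969709e+02 -6.13274348e-02  8.63074620e+01] 0.01066781299606326 78.78016233444214 [-0.10208721  0.52804003 -4.75760133] [-0.2 -0.   0.3 -0.   0.3 -0.   0.1]
[[267.2709878  104.76176292]]
[[295.83727117  57.9524445 ]]
[[240.04907033 139.73667731]]
flask_centre [271.3 109. ] 0.67 [0.568  0.0133 0.03  ]
flask_mark [262.2 165.8] 0.9 [ 0.5557 -0.0386  0.03  ]
```

View pics/w7c.png

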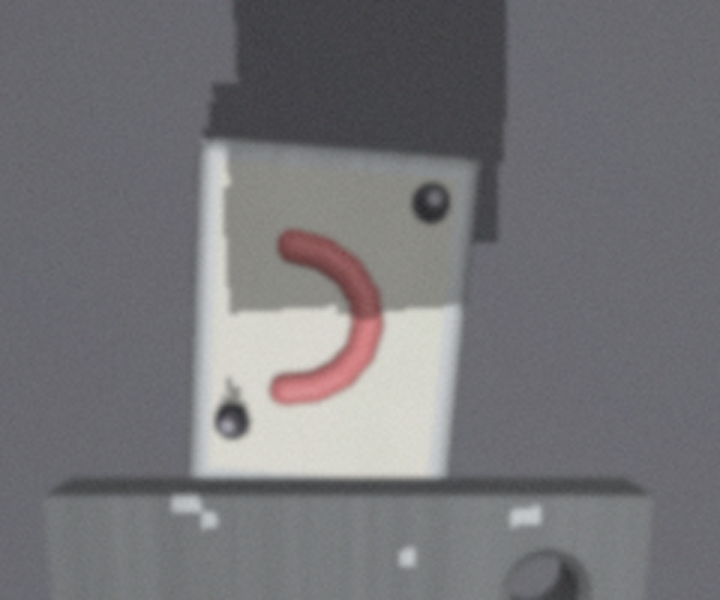

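The crop shows the flask pins at full-image (303.7,67.3) and (237.3,140.0). The held cover's edge is level at row ~165, and one of its holes is at about (343,197).

```bash
python3 - <<'E'
from h import *
c=viewer.calibration("wrist"); im=cv2.imread("pics/w7.png")
for z in (.03,.036,.042):
    P=[atz("wrist",p,z,c) for p in ((303.7,67.3),(237.3,140.))]; print(z,np.round(P,4)[:,:2].tolist(),fit2([(.028,.038),(-.028,-.030)],P))
C=[atz("wrist",p,.03,c)[:2] for p in ((228.3,46.7),(318.5,53.3))]; print("corners",np.round(C,4),fit2([(-.042,.052),(.042,.052)],C))
# cover hole
o=r.observe();T=R.from_euler('xyz',o["orientation"],degrees=True)
g=cv2.cvtColor(im,cv2.COLOR_BGR2GRAY)
print(g[182:214:2,326:362:2])
for h in ((342.7,196),(342.7,197)):
    w=atz("wrist",h,o["tcp_pos"][2]+.026,c); print((w-o["tcp_pos"]),T.inv().apply(w-o["tcp_pos"]))
for e in ((176,164.5),(376.7,164.5)):
    w=atz("wrist",e,o["tcp_pos"][2]+.026,c); print(T.inv().apply(w-o["tcp_pos"]))
E
```

```text
0.03 [[0.5995, 0.046], [0.5342, -0.0139]] (np.float64(-8.03582250864583), array([0.56625223, 0.01210544]), array([0.00024836, 0.00024836]))
0.036 [[0.599, 0.0455], [0.5348, -0.0133]] (np.float64(-8.035822508645817), array([0.56635866, 0.01215272]), array([0.00052562, 0.00052562]))
0.042 [[0.5985, 0.045], [0.5355, -0.0127]] (np.float64(-8.035822508645817), array([0.56646509, 0.01220001]), array([0.00129959, 0.00129959]))
corners [[0.5341 0.0673]
 [0.613  0.0567]] (np.float64(-7.644744603236742), array([0.56663408, 0.01045198]), array([0.00217306, 0.00217306]))
[[126 127 125 124 125 122 117 118 112 115 121 124 124 125 129 128 125 124]
 [126 125 125 121 116 106 100  94  94  96  99 106 114 123 128 126 125 125]
 [124 126 123 113 102  99 102 104 106 107  93  88  93 108 123 127 125 125]
 [127 123 114 102 103 106 109 110 111 111  91  69  83  93 109 124 126 124]
 [127 122 107 104 109 112 110 110 112 109  84  58  71  85  97 119 121 123]
 [122 116 109 107 108 109 112 112 111 103  77  60  61  78  95 112 125 124]
 [123 109 109 111 109 112 110 109 111  94  65  59  58  75  95 105 123 125]
 [120 113
[... 188 characters left out ...]
65  66  91  99 110 121 127]
 [124 116 107  86  80  76  74  71  73  67  64  67  78 102 104 118 124 123]
 [124 119 116 101  85  78  77  73  70  70  69  79 100 105 112 124 123 126]
 [125 123 118 112 103  90  83  75  79  83  91 107 110 112 122 126 124 124]
 [124 123 119 116 116 112 107 103 105 109 113 114 113 121 125 126 126 126]
 [127 124 124 120 118 120 117 113 116 115 121 116 120 127 127 124 124 125]
 [123 124 124 125 119 121 119 115 122 126 124 124 127 126 127 123 127 124]]
[0.030895   0.03704417 0.026     ] [ 0.03899561  0.02839747 -0.02599418]
[0.03089063 0.03660342 0.026     ] [ 0.03855552  0.02842196 -0.02599433]
[ 0.05251448 -0.04152465 -0.02597316]
[ 0.05249751  0.04178402 -0.02599301]
```

```bash
python3 - <<'E'
from h import *
print(rel([.5663,.0116,.065],rpy=[180,0,82]))
E
```

```text
[array([ 2.7983057 , -0.24369783,  5.38456911]), array([-0.00238793, -0.00299586,  0.70774996])]
```

Call:
move_arm(plan=[1, -0.1, 0, 0, 0, 0.35, 2, -0.2, 1, 0, 0, 0.71, 2.8, -0.24, 2.5, 0, 0, 0.71, 2.8, -0.24, 4, 0, 0, 0.71, 2.8, -0.24, 5, 0, 0, 0.71, 2.8, -0.24, 5.38, 0, 0, 0.71, 2.8, -0.24, 5.38, 0, 0, 0.71, 2.8, -0.24, 5.38, 0, 0, 0.71])

```text
clock: 7.88
tcp_pos: [0.5674, 0.0098, 0.066]
orientation: [179.9, 0.0, 81.8]
ft_force: [0.3, -1.3, -5.5]
width: 0.0105
gripper_force: 78.8
```

```bash
python3 - <<'E'
from h import *
o=r.observe();print(o["tcp_pos"],o["orientation"],o["width"]);print(rel([.5663,.0116,.040],rpy=[180,0,82]))
E
```

```text
[0.56738442 0.00979745 0.06599887] [1.79933585e+02 4.25994069e-03 8.18275982e+01] 0.010522402388730784
[array([ 0.06528101, -0.05439106,  1.03988761]), array([ 0.01106816,  0.00072664, -0.02873321])]
```

Call:
move_arm(plan=[0.06, -0.05, 0.5, 0, 0, -0.03, 0.06, -0.05, 1.04, 0, 0, -0.03, 0.06, -0.05, 1.04, 0, 0, -0.03, 0.06, -0.05, 1.04, 0, 0, -0.03])

```text
clock: 8.22
tcp_pos: [0.5657, 0.0116, 0.0398]
orientation: [180.0, -0.0, 82.0]
ft_force: [-1.1, -0.1, -4.9]
width: 0.0104
gripper_force: 78.9
```

```bash
python3 - <<'E'
from h import *
o=r.observe();print(o["tcp_pos"],o["orientation"],o["width"]);print(rel([.5663,.0116,.020],rpy=[180,0,82]))
E
```

```text
[0.56571493 0.01162177 0.03975848] [ 1.79966811e+02 -1.86314744e-02  8.20143862e+01] 0.010447242028280634
[array([0.0021317 , 0.02283909, 0.79035321]), array([ 0.00553114, -0.00310594,  0.0023968 ])]
```

Call:
move_arm(plan=[0, 0.02, 0.2, 0, 0, 0, 0, 0.02, 0.4, 0, 0, 0, 0, 0.02, 0.6, 0, 0, 0, 0, 0.02, 0.75, 0, 0, 0, 0, 0.02, 0.82, 0, 0, 0, 0, 0.02, 0.82, 0, 0, 0])

```text
clock: 8.72
tcp_pos: [0.5661, 0.0117, 0.0202]
orientation: [-180.0, -0.1, 82.0]
ft_force: [-4.1, 0.8, 9.5]
width: 0.0099
gripper_force: 81.3
```

Call:
move_arm(plan=[0, 0, 0.03, 0, 0, 0, 0, 0, 0.03, 0, 0, 0])

```text
clock: 8.88
tcp_pos: [0.566, 0.0117, 0.0202]
orientation: [-180.0, -0.1, 82.0]
ft_force: [-7.8, 0.9, 15.8]
width: 0.0103
gripper_force: 82.2
```

Call:
move_arm(plan=[0, 0, 0, 0, 0, 0, 0, 0, 0, 0, 0, 0, 0, 0, 0, 0, 0, 0, 0, 0, 0, 0, 0, 0, 0, 0, 0, 0, 0, 0], fingers=50)

```text
clock: 9.3
tcp_pos: [0.5661, 0.0115, 0.018]
orientation: [180.0, 0.0, 82.0]
ft_force: [0.1, -0.3, 0.6]
width: 0.0498
gripper_force: 0.0
```

Call:
move_arm(plan=[0, 0, -1, 0, 0, 0, 0, 0, -2.5, 0, 0, 0, 0, 0, -4, 0, 0, 0, -1.5, 0.1, -5.5, 0, 0, 0, -3, 0.2, -7, 0, 0, 0, -4.5, 0.24, -7.3, 0, 0, 0, -4.6, 0.24, -7.3, 0, 0, 0, -4.6, 0.24, -7.3, 0, 0, 0, -4.6, 0.24, -7.3, 0, 0, 0])

```text
clock: 10.05
tcp_pos: [0.5559, -0.1043, 0.201]
orientation: [179.9, -0.0, 81.9]
ft_force: [-0.6, 1.8, -0.3]
width: 0.0502
gripper_force: 0.0
```

```bash
python3 - <<'E'
from h import *
c=viewer.calibration("wrist"); o=r.observe(); im=viewer.capture("wrist"); cv2.imwrite("pics/w8.png",im)
print(o["tcp_pos"],o["orientation"])
for n,z in (("nut_seat",.018),("boss_rim",.032),("cover_rib",.06)):
    for q in spotter.mark_of(n,"wrist")[:2]: print(n,np.round(q["xy"],1),round(q["p"],2),atz("wrist",q["xy"],z,c).round(4))
x,y=proj("wrist",[.5552,-.0671,.032],c)[0]; print(x,y); x,y=int(x),int(y)
a=cv2.resize(im[y-50:y+50,x-45:x+45],(450,500),interpolation=cv2.INTER_CUBIC)
b=cv2.resize(im[0:250,190:365],(350,500),interpolation=cv2.INTER_CUBIC)
cv2.imwrite("pics/w8c.png",np.hstack([a,b])); print(x-45,y-50)
E
```

```text
[ 0.55593087 -0.10429044  0.20097765] [ 1.79931947e+02 -2.08871723e-02  8.18650438e+01]
cover_rib [267.2  47.8] 0.68 [0.5659 0.0143 0.06  ]
269.47626622777744 146.2659037172406
224 96
```

View pics/w8c.png

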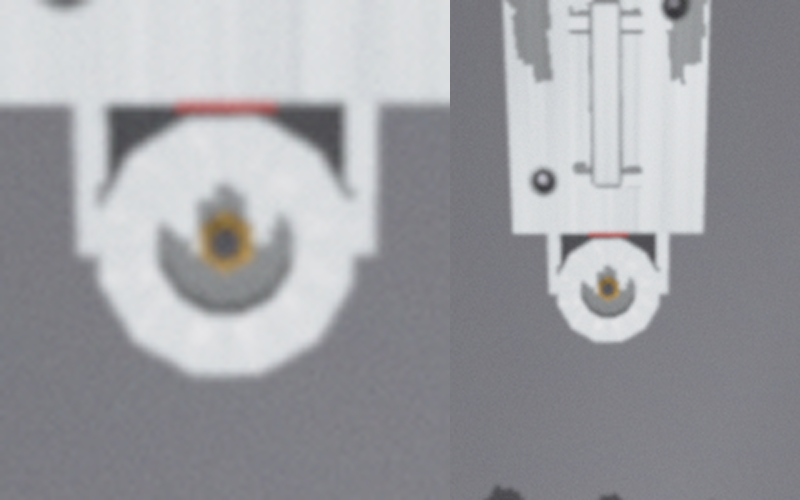

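Crop: the cover is down with its red marks together and both pins in the holes. The nut is centred at about (269.4,144.4) and spans ~9 px, roughly 10 mm, so I'll try the yellow driver first.

Call:
move_arm(plan=[-1.2, -0.4, 0, 0, 0, 0, -2.6, -0.8, 0, 0, 0, 0, -4, -1.3, 0, 0, 0, 0, -5.4, -1.8, 0, 0, 0, 0, -6.5, -2.1, 0, 0, 0, 0, -7, -2.27, 0, 0, 0, 0, -7, -2.27, 0, 0, 0, 0, -7, -2.27, 0, 0, 0, 0, -7, -2.27, 0, 0, 0, 0], fingers=42)

```text
clock: 11.0
tcp_pos: [0.4764, -0.2665, 0.1999]
orientation: [-180.0, -0.1, 82.2]
ft_force: [-0.4, 0.2, -0.1]
width: 0.0418
gripper_force: 0.0
```

```bash
python3 - <<'E'
from h import *
P=np.array([[269.4,144.4]]) 
c=viewer.calibration("wrist"); o=r.observe(); im=viewer.capture("wrist"); cv2.imwrite("pics/w9.png",im)
print(o["tcp_pos"],o["orientation"])
for n in "sml":
    for q in spotter.mark_of(f"driver_{n}_grip","wrist")[:2]: print(n,np.round(q["xy"],1),round(q["p"],2),atz("wrist",q["xy"],.078,c).round(4))
hsv=cv2.cvtColor(im,cv2.COLOR_BGR2HSV); m=cv2.inRange(hsv,(20,120,90),(35,255,255)); k,_=cv2.findContours(m,0,2); k=max(k,key=cv2.contourArea); print(cv2.boundingRect(k))
x,y,w,h=cv2.boundingRect(k); cx,cy=x+w//2,y+h//2; y0=max(cy-75,0); x0=max(cx-60,0)
cv2.imwrite("pics/w9c.png",cv2.resize(im[y0:y0+150,x0:x0+180],(720,600),interpolation=cv2.INTER_CUBIC)); print(x0,y0)
# nut from w8 pose
E
```

```text
[ 0.47636205 -0.26647485  0.19994748] [-1.79962267e+02 -5.68344800e-02  8.21912713e+01]
s [268.  176.3] 0.96 [ 0.472  -0.2483  0.078 ]
s [182.7 219.2] 0.83 [ 0.393  -0.2757  0.078 ]
m [407.  190.3] 0.77 [ 0.5873 -0.2762  0.078 ]
l [335.2 183.3] 0.94 [ 0.5273 -0.2619  0.078 ]
(525, 363, 35, 46)
482 311
```

View pics/w9c.png

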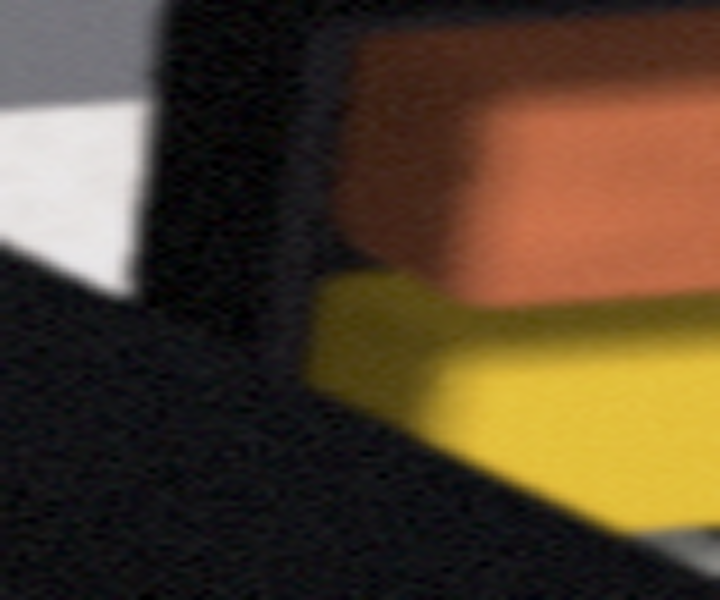

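The colour mask caught an unrelated object at the picture's edge. From here I'll use numbers only, restricting the search to the driver heads.

```bash
python3 - <<'E'
from h import *
c=viewer.calibration("wrist"); im=cv2.imread("pics/w9.png"); hsv=cv2.cvtColor(im,cv2.COLOR_BGR2HSV)
def m(ranges,x0,x1):
    M=sum(cv2.inRange(hsv,a,b) for a,b in ranges); M[:, :x0]=0; M[:,x1:]=0; M[:110]=0; M[250:]=0; return M
for n,rg,x0,x1 in (("s",[((20,110,60),(36,255,255))],235,305),("l",[((0,130,60),(6,255,255)),((172,130,60),(180,255,255))],305,370),("m",[((105,120,50),(130,255,255))],375,440)):
    M=m(rg,x0,x1); k,_=cv2.findContours(M,0,2); k=max(k,key=cv2.contourArea); hl=cv2.convexHull(k)
    q=cv2.approxPolyDP(hl,2,True)[:,0]; W=np.array([atz("wrist",p.astype(float),.096,c)[:2] for p in q]); e=np.roll(W,-1,0)-W
    print(n,cv2.boundingRect(k),cv2.contourArea(k)); print(q.tolist()); print([(round(np.degrees(np.arctan2(v[1],v[0])))%60,round(np.linalg.norm(v)*1e3)) for v in e])
    # hole (cap) centre
    k2,hh=cv2.findContours(M,cv2.RETR_CCOMP,2)
    for i,kk in enumerate(k2):
        if hh[0][i][3]>=0 and cv2.contourArea(kk)>20:
            mu=cv2.moments(kk); p=(mu["m10"]/mu["m00"],mu["m01"]/mu["m00"]); print(" cap",np.round(p,1),cv2.contourArea(kk),atz("wrist",p,.098,c).round(4))
# nut pixel from w8 with reconstructed camera pose
o8=[.55593087,-.10429044,.20097765];R8=R.from_euler('xyz',[179.932,-.021,81.865],degrees=True)
o=r.observe();R9=R.from_euler('xyz',o["orientation"],degrees=True);T=np.array(c["pose"])
P8=np.eye(4);P8[:3,:3]=(R8*R9.inv()).as_matrix()@T[:3,:3];P8[:3,3]=np.array(o8)+(R8*R9.inv()).apply(T[:3,3]-o["tcp_pos"])
c8=dict(c,pose=P8)
print("nut",atz("wrist",(269.4,144.4),.026,c8),"rim",atz("wrist",(269.0,145.2),.032,c8),"boss",atz("wrist",(269.5,145.6),.032,c8))
E
```

```text
s (250, 160, 32, 37) 832.0
[[262, 160], [276, 162], [281, 175], [281, 185], [270, 196], [256, 193], [250, 181], [254, 168]]
[(44, 11), (43, 11), (22, 8), (38, 13), (40, 11), (47, 11), (4, 11), (37, 9)]
 cap [265.6 181.6] 294.5 [ 0.4704 -0.249   0.098 ]
l (323, 166, 34, 37) 805.5
[[336, 166], [356, 182], [353, 196], [340, 202], [327, 193], [323, 183], [325, 171]]
[(14, 21), (14, 12), (18, 11), (18, 13), (45, 9), (15, 10), (17, 9)]
 cap [341.2 187.8] 301.5 [ 0.5288 -0.2621  0.098 ]
m (390, 172, 40, 37) 956.0
[[392, 177], [402, 172], [429, 185], [429, 199], [417, 208], [403, 203], [391, 193]]
[(20, 9), (27, 25), (29, 12), (33, 12), (33, 13), (14, 13), (24, 13)]
 cap [415.9 194.1] 288.0 [ 0.5875 -0.2753  0.098 ]
nut [ 0.55521187 -0.06608159  0.026     ] rim [ 0.5549239  -0.06610434  0.032     ] boss [ 0.55533713 -0.06654228  0.032     ]
```

```bash
python3 - <<'E'
from h import *
print(rel([.4708,-.2486,.12],rpy=[180,0,102]))
E
```

```text
[array([ 0.70294869, -0.31288215,  3.21242215]), array([-1.47793615e-03, -3.99963352e-03, -3.30413949e+00])]
```

Call:
move_arm(plan=[0.35, -0.15, 0.5, 0, 0, -1.1, 0.7, -0.31, 1.5, 0, 0, -2.2, 0.7, -0.31, 2.5, 0, 0, -3.3, 0.7, -0.31, 3.2, 0, 0, -3.3, 0.7, -0.31, 3.2, 0, 0, -3.3, 0.7, -0.31, 3.2, 0, 0, -3.3, 0.7, -0.31, 3.2, 0, 0, -3.3])

```text
clock: 11.78
tcp_pos: [0.4711, -0.2505, 0.1215]
orientation: [179.9, 0.1, 101.8]
ft_force: [-0.1, -0.6, 0.4]
width: 0.0417
gripper_force: 0.0
```

```bash
python3 - <<'E'
from h import *
c=viewer.calibration("wrist"); im=viewer.capture("wrist"); cv2.imwrite("pics/w10.png",im)
for q in spotter.mark_of("driver_s_grip","wrist")[:2]: print(np.round(q["xy"],1),round(q["p"],2),atz("wrist",q["xy"],.078,c).round(4))
hsv=cv2.cvtColor(im,cv2.COLOR_BGR2HSV); M=cv2.inRange(hsv,(20,110,40),(36,255,255)); x,y=proj("wrist",[.4708,-.2486,.096],c)[0].astype(int)
Z=np.zeros_like(M); Z[max(y-60,0):y+60,x-60:x+60]=M[max(y-60,0):y+60,x-60:x+60]; k2,hh=cv2.findContours(Z,cv2.RETR_CCOMP,2); print(x,y)
for i,kk in enumerate(k2):
    if cv2.contourArea(kk)>100:
        mu=cv2.moments(kk); p=(mu["m10"]/mu["m00"],mu["m01"]/mu["m00"]); print(hh[0][i][3]>=0,cv2.boundingRect(kk),np.round(p,1),cv2.contourArea(kk),atz("wrist",p,.098,c).round(4))
print(rel([.4708,-.2486,.038],rpy=[180,0,102]))
E
```

```text
[149.4 235.5] 0.78 [ 0.3919 -0.2728  0.078 ]
[277.  224.6] 0.73 [ 0.4715 -0.2485  0.078 ]
275 234
False (257, 199, 38, 55) [275.6 226.9] 1602.5 [ 0.4694 -0.2432  0.098 ]
True (263, 223, 27, 25) [275.5 234.9] 490.0 [ 0.4705 -0.2481  0.098 ]
[array([ 0.08587979, -0.00846587,  3.35424413]), array([ 0.02101414,  0.01301276, -0.03054389])]
```

Call:
move_arm(plan=[0.09, -0.01, 1, 0, 0, 0, 0.09, -0.01, 2, 0, 0, 0, 0.09, -0.01, 2.8, 0, 0, 0, 0.09, -0.01, 3.35, 0, 0, 0, 0.09, -0.01, 3.35, 0, 0, 0, 0.09, -0.01, 3.35, 0, 0, 0])

```text
clock: 12.38
tcp_pos: [0.4698, -0.2483, 0.0372]
orientation: [180.0, 0.0, 101.8]
ft_force: [0.7, 0.3, 0.3]
width: 0.0422
gripper_force: 0.0
```

Call:
move_arm(plan=[0, 0, 0, 0, 0, 0, 0, 0, 0, 0, 0, 0, 0, 0, 0, 0, 0, 0, 0, 0, 0, 0, 0, 0, 0, 0, 0, 0, 0, 0, 0, 0, 0, 0, 0, 0], fingers=0, squeeze=40)

```text
clock: 12.88
tcp_pos: [0.4706, -0.2486, 0.0383]
orientation: [179.9, 0.1, 101.8]
ft_force: [-0.5, 0.6, 5.9]
width: 0.0212
gripper_force: 39.5
```

Call:
move_arm(plan=[0, 0, -0.6, 0, 0, 0, 0, 0, -1.8, 0, 0, 0, 0, 0, -3.2, 0, 0, 0, 0.8, 0.6, -4.07, 0, 0, 0.6, 1.8, 1.3, -4.07, 0, 0, 1.6, 2.9, 2.1, -4.07, 0, 0, 2.6, 4, 3, -4.07, 0, 0, 3.3, 5.1, 3.8, -4.07, 0, 0, 3.3, 6, 4.5, -4.07, 0, 0, 3.3, 6.45, 4.8, -4.07, 0, 0, 3.3, 6.45, 4.8, -4.07, 0, 0, 3.3, 6.45, 4.8, -4.07, 0, 0, 3.3])

```text
clock: 13.88
tcp_pos: [0.5536, -0.0657, 0.1386]
orientation: [-180.0, 0.0, 82.1]
ft_force: [0.3, -0.7, -1.1]
width: 0.0213
gripper_force: 39.4
```

```bash
python3 - <<'E'
from h import *
c=viewer.calibration("wrist"); im=viewer.capture("wrist"); o=r.observe(); cv2.imwrite("pics/w11.png",im)
print(o["tcp_pos"],o["orientation"],o["width"],o["gripper_force"],o["ft_force"])
for n,z in (("boss_rim",.032),("nut_seat",.018),("driver_s_grip",o["tcp_pos"][2]+.04)):
    for q in spotter.mark_of(n,"wrist")[:2]: print(n,np.round(q["xy"],1),round(q["p"],2),atz("wrist",q["xy"],z,c).round(4))
print(rel([.5552,-.0663,.065],rpy=[180,0,82]))
E
```

```text
[ 0.55321393 -0.06704037  0.13860755] [-1.79986599e+02  4.97378014e-02  8.19523744e+01] 0.020980161843760507 39.38200703356415 [-0.67529231 -0.35956757 -0.78475569]
driver_s_grip [275.2 290.9] 0.96 [ 0.5534 -0.0642  0.1786]
[array([0.06621992, 0.06894794, 2.94786192]), array([ 0.00100608,  0.00445913, -0.02622553])]
```

Call:
move_arm(plan=[0.06, 0.07, 1, 0, 0, -0.03, 0.06, 0.07, 2, 0, 0, -0.03, 0.06, 0.07, 2.7, 0, 0, -0.03, 0.06, 0.07, 2.95, 0, 0, -0.03, 0.06, 0.07, 2.95, 0, 0, -0.03, 0.06, 0.07, 2.95, 0, 0, -0.03])

```text
clock: 14.58
tcp_pos: [0.556, -0.0654, 0.0653]
orientation: [180.0, 0.0, 82.1]
ft_force: [0.0, -0.8, -1.1]
width: 0.0213
gripper_force: 39.4
```

```bash
python3 - <<'E'
from h import *
o=r.observe();print(o["tcp_pos"],o["orientation"],o["ft_force"]);print(rel([.5552,-.0663,.040],rpy=[180,0,82]))
E
```

```text
[ 0.5560479  -0.06537922  0.06527445] [1.79969382e+02 1.64463289e-02 8.21192190e+01] [ 0.02850442 -0.81488318 -1.06434982]
[array([-0.04084345, -0.029086  ,  1.01097419]), array([0.00510577, 0.00273574, 0.01987056])]
```

Call:
move_arm(plan=[-0.04, -0.03, 0.25, 0, 0, 0, -0.04, -0.03, 0.45, 0, 0, 0, -0.04, -0.03, 0.6, 0, 0, 0, -0.04, -0.03, 0.72, 0, 0, 0, -0.04, -0.03, 0.84, 0, 0, 0, -0.04, -0.03, 0.95, 0, 0, 0, -0.04, -0.03, 1.02, 0, 0, 0, -0.04, -0.03, 1.02, 0, 0, 0])

```text
clock: 15.25
tcp_pos: [0.5551, -0.0652, 0.0403]
orientation: [-180.0, -0.1, 82.2]
ft_force: [-3.3, 0.8, 10.0]
width: 0.0213
gripper_force: 40.8
```

```bash
python3 - <<'E'
from h import *
viewer.capture("wrist"); o=r.observe(); print(o["tcp_pos"],o["orientation"],o["ft_force"],o["gripper_force"])
print([np.round(q["xy"],1) for q in spotter.mark_of("driver_s_grip","wrist")[:1]])
viewer.capture("scene");viewer.capture("top")
for n in ("driver_s_grip","driver_m_grip","driver_l_grip","cover_rib"):
    for cam in("scene","top"): print(n,cam,[(np.round(q["xy"],1).tolist(),round(q["p"],2)) for q in spotter.mark_of(n,cam)[:2]])
print(proj("scene",[.5552,-.0663,.080]),proj("top",[.5552,-.0663,.080]))
E
```

```text
[ 0.55513019 -0.06519951  0.04032946] [ 1.79997632e+02 -5.00500569e-02  8.21993843e+01] [-3.32896535  0.71190388 10.44157492] 40.77930823434144
[array([275., 294.])]
driver_s_grip scene [([153.2, 193.7], 0.46)]
driver_s_grip top [([406.9, 273.9], 0.75), ([406.6, 185.9], 0.48)]
driver_m_grip scene [([160.0, 239.7], 0.89)]
driver_m_grip top [([403.1, 188.0], 0.55)]
driver_l_grip scene [([165.7, 224.0], 0.7)]
driver_l_grip top [([401.8, 213.5], 0.5)]
cover_rib scene [([270.8, 215.9], 0.82)]
cover_rib top [([279.1, 198.8], 0.61)]
[[241.57782726 216.13337515]] [[314.42629727 202.19713171]]
```

```bash
python3 - <<'E'
from h import *
a=cv2.imread("pics/w11.png"); b=viewer.capture("wrist")
for im in (a,b):
    M=cv2.inRange(cv2.cvtColor(im,cv2.COLOR_BGR2HSV),(18,90,25),(38,255,255)); M[:,:240]=0;M[:,310:]=0;M[:180]=0;M[390:]=0
    k,h=cv2.findContours(M,cv2.RETR_CCOMP,2); print([cv2.boundingRect(q) for q in k if cv2.contourArea(q)>25])
g=[cv2.cvtColor(i,cv2.COLOR_BGR2GRAY).astype(np.float32)[270:345,255:300] for i in (a,b)]
f=cv2.cvtColor(b,cv2.COLOR_BGR2GRAY).astype(np.float32)
res=cv2.matchTemplate(f[250:365,250:305],g[0],cv2.TM_CCOEFF_NORMED); _,v,_,p=cv2.minMaxLoc(res); print(v,p,"expect (5,20) if no slip")
E
```

```text
[(245, 251, 63, 98), (256, 303, 40, 36), (272, 192, 12, 13), (273, 195, 9, 10)]
[(245, 251, 63, 97), (256, 303, 41, 36)]
0.9970101118087769 (5, 20) expect (5,20) if no slip
```

The driver hasn't slipped in the grip, its mouth is at floor height with 10 N contact, and the other two still stand on the rail.

```bash
python3 -c "
from station import r
print(r.hand_in())"
```

```text
the job is handed in; nothing more can be done
None
```

The cover is flush on the flask with its red marks together, and the yellow 10 mm driver is gripped, upright and fully seated on the nut; the job is handed in at about 15 s, with no verdict returned.

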